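# Tighten a water filter's retaining ring with a pin spanner

### The job

The cover ring on top of the water filter has been left loose. Take the orange-handled pin spanner out of its holder, get both of its pins right down into two opposite holes of the ring, and with it turn the ring gently clockwise until it comes up against its stop, without pressing or forcing it hard. Then stand the spanner back in the slot of its holder, leave it there, and do not disturb the kettle, canisters or mug.

Things in the scene. Friction and masses are not known exactly. Their poses are not given: they have to be found in the camera images.
- filter: Water filter fixed to the counter: white can, radius 50 mm (grey foot 58 mm), blue band, small steel spout 88 mm out along its +x, metal ring on top. Origin: centre of its underside, z up. Where the ring's holes stand is not measured: with ring at 0 one hole lies up to 0.45 rad either way from the filter's +x axis, different each time, and the holes turn clockwise with the ring.
- ring_face (a point): Centre of the ring's flat top face, on its turning axis, 88 mm above the counter; axes as the filter's, they do NOT turn with the ring. The ring is aluminium, 76 mm across, round a 22 mm blue disc (flat, closed), with four round blind holes 10 mm in diameter and 9 mm deep, 90 degrees apart, centres 20 mm from the axis. They are visible from above; elsewhere the face is solid.
- ring (a joint): Angle of the ring, rad: 0 fully loose, grows clockwise seen from above, stop at 1.0 (tight). Starts at 0 to 0.2. Turns stiffly (0.15 to 0.3 N m), stays where left, does not rise or sink. The seal under it twists 0.17 rad per N m, so the stop is felt as torque growing over 0.1 rad or so; 1 N m is too much. Pins resting lightly (3 to 6 N) slide on the face, and drop in when both come over holes.
- spanner: Pin spanner, about 180 g: steel crossbar 60 (x) by 24 (y) by 10 mm thick; under it two steel pins 7 mm in diameter, 12 mm long, chamfered, at x = +20 and -20 mm; on it an upright orange handle 44 (x) by 18 (y) by 50 mm tall: grip its flat +y and -y sides. Origin: centre of the crossbar's underside, z up, handle from z = 10 to 60 mm. Starts standing in its holder.
- spanner_pins (a point): Point midway between the two pin tips, 12 mm below the spanner's origin; same axes as the spanner.
- holder: Black spanner holder fixed to the counter: a block 90 mm (x) by 50 mm (y) by 30 mm tall, with one open slot in its top, 55 mm long (x) by 14 mm wide (y) and 18 mm deep, into which both pins go while the crossbar rests on the block's top. Origin: centre of its underside, z up.
- kettle: White kettle, 0.9 kg, radius 78 mm, 225 mm tall, handle to its +y, to 121 mm. Origin: centre of its underside. Leave alone.
- canister_a: Black canister with a white band, radius 45 mm, 113 mm tall. Origin: centre of its underside. Leave alone.
- canister_b: Another canister, the same. Leave alone.
- mug: Blue mug, radius 41 mm, 95 mm tall. Origin: centre of its underside. Leave alone.

How it is judged (in metres and radians):
On the way, in this order (a step that is already met when the one before it is completed fails the run):
1. both pins of the spanner are down in the ring's holes (z of spanner_pins in the frame of ring_face below -0.005 m and horizontal distance between spanner_pins and ring_face below 0.005 m and angle between spanner's own z axis and vertical below 0.15 rad), for 0.2 s.
2. the ring has been turned to its stop with the pins still in the holes (all of step 1 and value of joint ring above 0.95 rad), for 0.2 s.
At the end, for the whole second after the job is handed in: The ring is at its stop (joint above 0.94 rad) and the spanner stands upright (within 0.1 rad) and at rest in the holder's slot: its origin within 12 mm of the holder's centre and 24 to 34 mm above the holder's underside (value of joint ring above 0.94 rad and horizontal distance between spanner and holder below 0.012 m and z of spanner in the frame of holder between 0.024 and 0.034 m and angle between spanner's own z axis and vertical below 0.1 rad and linear speed of spanner below 0.02 m/s); the robot touches nothing.
It fails at once if the spanner presses or twists on the filter or its ring with more than 50 N of contact force in all (contact force between spanner and filter above 50 N).
It fails at once if the fingers push on the filter or its ring (contact force between the fingers and filter above 5 N).
It fails at once if the kettle, a canister or the mug is disturbed (moved over 20 mm) (distance of any of kettle, canister_a, canister_b, mug from where it was at the start of the episode above 0.02 m).
It also fails if it takes over 72 s, if anything falls off the work surface, if the arm or the gripper's body presses on something with over 40 N, if the wrist force passes 120 N, or if a joint passes its speed limit or range.

### The arm

A 6-joint arm with a two-finger parallel gripper is mounted at the origin on the work surface. World frame = base frame: x ahead of the robot, y to its left, z up, the work surface at z = 0. Lengths are in mm, angles in rad, forces in N, time in s.
With the tool pointing down it reaches from about 300 to 775 mm from the base axis. Payload 14.6 kg.
Tool frame: the origin (TCP) lies at the very end of the fingers, on their centre line; the grasp point (between the pads) lies 19 mm behind it; z points along the fingers, y is the line along which they close (so a half turn about z gives the same grasp; the last joint's range is limited). The gripper opens to 94 mm and grips with 3 to 60 N. Pads are 16 mm wide; open, the fingers measure 119 mm over their backs; the gripper's body (75 mm by 177 mm) begins 78 mm behind the grasp point.
Start: joints at [1.222, 0.3, 1.521, -0, 1.321, -0.067], TCP at [152.944, 528.296, 174.946] pointing down, gripper open.
Joint ranges: [-3.03, 3.03], [-0.79, 2.21], [0.23, 2.52], [-1.04, 4.18], [0, 3.07], [-2.55, 2.55]. Speed limits (rad/s): [2.22, 2.22, 2.57, 3.14, 3.14, 3.14].

### API

Orientations are given as [roll, pitch, yaw] about the fixed x, y, z axes, in that order (R = Rz(yaw) Ry(pitch) Rx(roll)).
In Python, from cell import manip, eyes, ticket gives the robot as it stands. The module is installed in compiled form; this text tells all that it offers.
- The arm moves only by the tool arm_command, never from a script. Its argument "plan" is a list of rows, each a list of 5 numbers: the opening, from -1 (shut) to 1 (fully open), then the shift along the tool's x, y, z in m, then the turn about the tool's z in rad. In form: [[jaw, dx, dy, dz, roll], ...]. A call has 1 to 20 rows; each row shifts and turns the commanded pose from where the row before left it, along the tool's axes as they then stand; what a row does not reach is not made up. A row lasts 1/8 s, in which the tool goes at most 62.5 mm and 10.7 degrees, less where a joint would pass 70% of its speed; a pose out of reach is approached as far as the arm can. A call is refused whole if a number of a shift passes 0.0625 or a number of a turn 0.188, either way. A call with a gripper value outside its range is refused whole. The fingers move at their own pace and stop on an object; "newtons" is the grip in N (left out, the last holds). Time passes only in rows, so rows that do not move let the fingers close. It gives the time, the measured TCP pose, the force, the opening and the grip force at its end, in the units of the state.
- manip.read_state(): the state, without advancing time (a new reading comes with each control period).
- eyes.camera(name): name is "scene" or "top" or "wrist"; returns a dict with "img" (480x640x3 uint8, blue, green, red), "z_map" (480x640 float32, mm along the optical axis (not along the pixel's ray), 0 where there is no reading), "fx", "fy", "cx", "cy" (pixels), "eye" and "orientation" of the camera in the world. Camera axes: x right, y down, z forward; pixel columns grow to the right and rows downward; lengths in mm; the calibration is good to about 2 mm. A picture is of the moment at which its call begins.
- ticket.sign_off(): hands the job in; it is judged then, once.
The state is a dict: "clock": time; "joints": joint angles; "qd": joint speeds; "effort": joint torques, N m; "eef_pos": TCP position; "eef_rot": TCP orientation; "wrist_force": force on the tool from outside, world axes, zero at the start; "moment": the same for the moment, N m; "finger_gap": finger opening in mm; "finger_force": force on a finger pad.
Only numpy, scipy, OpenCV 4.12 (cv2) and the standard library are available. Lean on these libraries where they do the work, as an engineer would, in place of code of your own. Each camera call takes 0.05 s, during which the arm holds its last target. There are 200 camera calls.

## Working session

There is one attempt and no reset: what is moved stays moved. The work goes in short steps, Python scripts to look and compute and a tool call to move; the robot and the scene stay as the last step left them, time stands still between calls to the robot, and variables do not carry over. Pictures are saved under pics/ and viewed, at most 10 in all, crops included, and the job is handed in when it is done.

Besides the shell and the picture viewer there is one more tool, called after "Request:" as a command line: name --pt "numbers of a row" for each row, then --argument value for the rest. arm_command: Moves the arm, as the interface text tells. Its arguments: {"type":"object","properties":{"plan":{"type":"array"},"newtons":{"type":"number"}},"required":["plan"]}

```bash
mkdir -p pics; cat > h.py <<'E'
import numpy as np, cv2
from scipy.spatial.transform import Rotation as R
from cell import manip, eyes, ticket
def rot(o):
    o=np.array(o,float)
    if o.shape==(3,3): return o
    if o.size==4: return R.from_quat(o).as_matrix()
    return R.from_euler('xyz',o).as_matrix()
def ray(c,u,v,z):
    d=rot(c['orientation'])@np.array([(u-c['cx'])/c['fx'],(v-c['cy'])/c['fy'],1.])
    e=np.array(c['eye'],float); return e+d*(z-e[2])/d[2]
def cloud(c):
    v,u=np.mgrid[:480,:640]; z=c['z_map']
    p=np.stack([(u-c['cx'])/c['fx']*z,(v-c['cy'])/c['fy']*z,z],-1)
    return p@rot(c['orientation']).T+np.array(c['eye'],float)
E
python3 - <<'E'
from h import *
s=manip.read_state(); print(s)
for n in ['top','scene']:
    c=eyes.camera(n); cv2.imwrite(f'pics/{n}0.png',c['img']); print(n,c['eye'],c['orientation'],c['fx'],c['cx'],c['cy'])
E
```

```text
{'clock': 0.0, 'joints': array([ 1.22239572e+00,  3.00460722e-01,  1.52162379e+00, -9.76920053e-06,
        1.32070779e+00, -6.66275410e-02]), 'qd': array([-0.00045885,  0.00065735,  0.0005999 ,  0.00222559, -0.00026515,
       -0.00022072]), 'effort': array([-7.05341081e-04, -5.31821716e+01, -3.52705014e+01,  7.07658450e-02,
        2.47379526e-02, -7.44307886e-05]), 'eef_pos': array([152.84327921, 528.00311652, 174.37398608]), 'eef_rot': array([-3.14039504e+00, -7.04290320e-05,  2.85982197e+00]), 'wrist_force': array([ 0.74736919, -0.73596188,  0.21285302]), 'moment': array([-0.00821596,  0.00306057,  0.04497614]), 'finger_force': 0.0, 'finger_gap': 94.02349672926793}
top [ 549.05811618   13.26439915 1424.57257456] [-3.08060808 -0.02541136 -1.55665734] 552.5746141978008 312.34303470137485 242.26651645419665
scene [1086.67720019  347.42997836  961.57636445] [-2.58177669  0.014567    2.19658704] 481.4842048543156 317.4118297553438 241.08772755489727
```

View pics/top0.png

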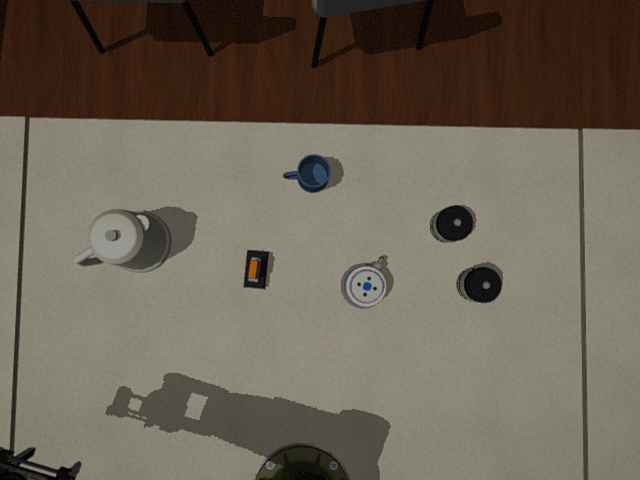

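View pics/scene0.png

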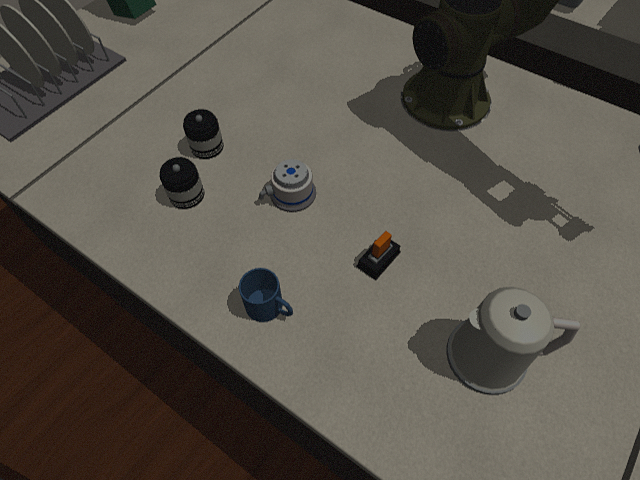

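The top view shows the holder and orange handle near (256,269), the filter ring with its blue disc near (367,286), and the kettle, mug and canisters well away. The scene view agrees. Next I'll measure the handle, holder and ring.

```bash
cat >> h.py <<'E'
def blobs(m,amin=15):
    n,l,st,ce=cv2.connectedComponentsWithStats(m.astype(np.uint8),connectivity=8)
    return [(st[i],ce[i],l==i) for i in range(1,n) if st[i][4]>=amin]
def orange(img):
    h=cv2.cvtColor(img,cv2.COLOR_BGR2HSV); return (h[...,0]>4)&(h[...,0]<22)&(h[...,1]>170)&(h[...,2]>80)
def blue(img):
    h=cv2.cvtColor(img,cv2.COLOR_BGR2HSV); return (h[...,0]>95)&(h[...,0]<125)&(h[...,1]>130)&(h[...,2]>70)
def rect(c,m,z):
    v,u=np.nonzero(m); p=np.array([ray(c,a,b,z)[:2] for a,b in zip(u,v)],np.float32)
    r=cv2.minAreaRect(p); b=cv2.boxPoints(r); e=max([b[1]-b[0],b[2]-b[1]],key=np.linalg.norm)
    return np.round(r[0],1),np.round(r[1],1),round(float(np.arctan2(e[1],e[0])),3)
E
python3 - <<'E'
from h import *
c=eyes.camera('top'); P=cloud(c); img=c['img']
o=orange(img); sub=np.zeros_like(o); sub[200:340,200:420]=1
o&=sub
top=o&(P[...,2]>80); print('orange',o.sum(),top.sum(),P[o][:,2].min(),P[o][:,2].max(), rect(c,top if top.sum()>30 else o,90))
for b in blobs(blue(img)&sub,8): print('blue',b[0],b[1],ray(c,*b[1],88))
h=(P[...,2]>22)&(P[...,2]<34)&(img.max(2)<60)&sub
for b in blobs(h,60): print('holder',b[0],rect(c,b[2],30))
hh=(P[...,2]>15)&sub; hh[:,320:]=0
for b in blobs(hh,60): print('holder+spanner',b[0],rect(c,b[2],30))
r=(P[...,2]>82)&(P[...,2]<95)&sub; r[:,:320]=0
v,u=np.nonzero(r); p=np.array([ray(c,a,b,88)[:2] for a,b in zip(u,v)],np.float32); print('ring',cv2.minEnclosingCircle(p),np.median(P[r][:,2]),p.mean(0))
c=eyes.camera('scene'); P=cloud(c); o=orange(c['img'])
for b in blobs(o,20): print('scene or',b[0],np.nanmean(P[b[2]],0),P[b[2]].max(0),P[b[2]].min(0))
for b in blobs(blue(c['img'])&(P[...,2]>84)&(P[...,2]<92),10): print('scene blue',b[0],ray(c,*b[1],88))
E
```

```text
orange 138 129 23.417905790850455 1424.5725745608727 (array([565.2, 123.2]), array([17.3, 42.1]), -0.121)
blue [363 282   8   8  49] [366.73469388 285.91836735] [ 527.474986   -152.61709776   88.        ]
holder [244 251  23  37 411] (array([564.6, 122.1]), array([50. , 89.9]), -0.08)
holder+spanner [244 251  23  37 725] (array([564.7, 122. ]), array([50.9, 89.9]), -0.083)
ring ((526.7651977539062, -152.23179626464844), 38.88747024536133) 88.23533589109411 [ 526.81934 -152.66566]
scene or [374 231  17  17 130] [566.12491104 126.78273277  88.9839086 ] [587.93842397 136.22400141  94.28821598] [488.89878459  97.27168581  -2.22105745]
scene blue [287 168   8   6  39] [ 527.72771915 -150.26226795   88.        ]
```

Request:
arm_command --pt "1 0 0 0 -0.1" --pt "1 0 0 0 -0.097" --pt "1 -0.032 -0.0265 0 0" --pt "1 -0.032 -0.0265 0 0" --pt "1 -0.032 -0.0265 0 0" --pt "1 -0.032 -0.0265 0 0" --pt "1 -0.032 -0.0265 0 0" --pt "1 -0.032 -0.0265 0 0" --pt "1 -0.032 -0.0265 0 0" --pt "1 -0.032 -0.0265 0 0" --pt "1 -0.032 -0.0265 0 0" --pt "1 -0.032 -0.0265 0 0" --pt "1 -0.032 -0.0265 0 0" --pt "1 -0.032 -0.0265 0 0" --pt "1 -0.032 -0.0265 0 0" --pt "1 -0.032 -0.0265 0 0"

```text
clock: 2.2
eef_pos: [568.7, 119.6, 174.8]
eef_rot: [-3.142, -0.0, 3.057]
wrist_force: [-0.4, -0.1, -0.9]
finger_gap: 94.1
finger_force: 0.0
```

```bash
cat >> h.py <<'E'
def go(x,y,z,yaw,s=None):
    s=s or manip.read_state(); p=s['eef_pos']; T=rot(s['eef_rot']); d=T.T@(np.array([x,y,z])-p)
    t=-(yaw-s['eef_rot'][2]); t=(t+np.pi/2)%np.pi-np.pi/2
    print('t',round(s['clock'],2),'pos',p.round(1),s['eef_rot'].round(4),'F',np.round(s['wrist_force'],1),'M',np.round(s['moment'],2),'tool delta',d.round(1),'turn',round(t,4))
E
python3 - <<'E'
from h import *
go(565,122,180,3.057)
c=eyes.camera('wrist'); cv2.imwrite('pics/w1.png',c['img']); P=cloud(c); print(c['eye'],c['orientation'],c['fx'])
o=orange(c['img'])
for b in blobs(o,200): print(b[0],P[b[2]][:,2].mean(),rect(c,b[2]&(np.abs(P[...,2]-90)<6),90))
E
```

```text
t 2.2 pos [568.7 119.6 174.8] [-3.1416e+00 -2.0000e-04  3.0568e+00] F [-0.4 -0.1 -0.9] M [0.03 0.   0.03] tool delta [ 3.9  2.1 -5.2] turn -0.0002
[486.56401848 126.4281931  383.76233768] [2.85526260e+00 2.87807822e-04 1.48522386e+00] 350.04422123352896
[ 315  199   23   57 1128] 87.86471432131378 (array([562.7, 126.1]), array([17.6, 43.9]), -0.127)
```

View pics/w1.png

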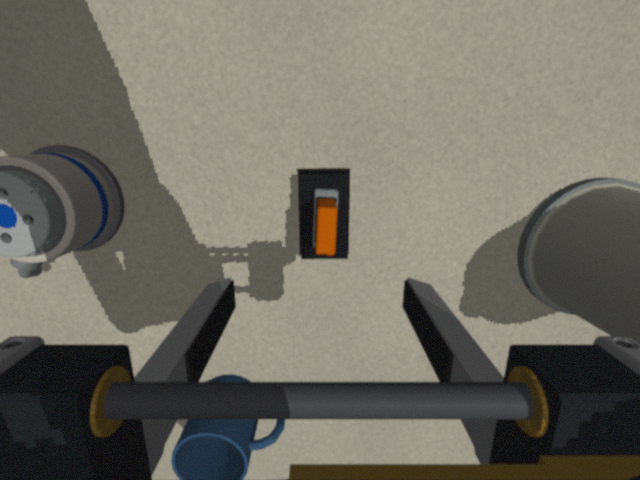

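Request:
arm_command --pt "1 0 0 0 0.037" --pt "1 0.0053 0.0043 0.02 0" --pt "1 0 0 0.03 0" --pt "1 0 0 0.03 0" --pt "1 0 0 0.025 0" --pt "1 0 0 0.017 0" --pt "1 0 0 0.008 0" --pt "1 0 0 0 0" --pt "-1 0 0 0 0" --pt "-1 0 0 0 0" --pt "-1 0 0 0 0" --pt "-1 0 0 0 0" --pt "-1 0 0 0 0" --pt "-1 0 0 0 0" --pt "-1 0 0 0 0" --pt "-1 0 0 0 0" --newtons 30

```text
clock: 4.25
eef_pos: [563.1, 125.6, 44.9]
eef_rot: [-3.142, -0.0, 3.02]
wrist_force: [0.1, -2.4, -1.2]
finger_gap: 17.8
finger_force: 30.4
```

```bash
python3 - <<'E'
from h import *
go(564,124.5,45,3.0195)
c=eyes.camera('wrist'); P=cloud(c); o=orange(c['img'])
for b in blobs(o,200): print(b[0],np.median(P[b[2]],0))
cv2.imwrite('pics/w2.png',c['img'])
E
```

```text
t 4.25 pos [563.1 125.6  44.9] [-3.1416e+00 -1.0000e-04  3.0198e+00] F [ 0.1 -2.4 -1.2] M [-0.54 -0.    0.03] tool delta [-1.  -1.  -0.1] turn 0.0003
[ 302  242   35  100 3142] [555.92256015 126.07655329  88.79510158]
```

View pics/w2.png

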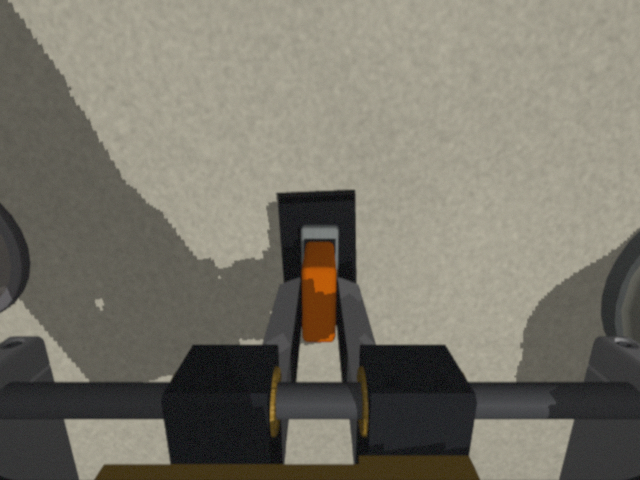

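Gripped squarely: the handle top spans rows 267 to 341 near column 320, and the crossbar's near end is at row 228. I'll compute its offset along tool x.

```bash
python3 - <<'E'
from h import *
s=manip.read_state(); T=rot(s['eef_rot']); p=s['eef_pos']
c=eyes.camera('wrist')
im=c['img']; print(im[222:272:2,320].tolist()); print(im[334:348,320].tolist()); 
for u,v,z in [(319,228,40),(319,242,40),(320,267,90),(320,341,90)]: print(v,z,(T.T@(ray(c,u,v,z)-p)).round(1))
E
```

```text
[[34, 29, 28], [37, 39, 40], [71, 72, 69], [106, 107, 104], [123, 125, 119], [125, 127, 122], [124, 126, 120], [123, 126, 120], [94, 95, 92], [34, 34, 39], [10, 40, 83], [10, 50, 101], [10, 48, 103], [10, 50, 101], [10, 46, 101], [10, 51, 103], [10, 52, 105], [10, 54, 107], [12, 54, 106], [10, 54, 108], [17, 54, 103], [10, 52, 106], [10, 62, 127], [10, 79, 165], [10, 88, 183]]
[[10, 47, 106], [11, 56, 111], [10, 55, 112], [10, 54, 111], [10, 55, 113], [10, 53, 110], [10, 48, 104], [43, 64, 106], [89, 102, 121], [125, 138, 143], [141, 157, 161], [144, 161, 166], [144, 161, 165], [148, 165, 168]]
228 40 [28.6 -0.   4.9]
242 40 [19.4 -0.   4.9]
267 90 [ 21.2   0.4 -45.1]
341 90 [-20.8   0.5 -45.1]
```

Request:
arm_command --pt "-1 0 0 -0.01 0" --pt "-1 0 0 -0.025 0" --pt "-1 0 0 -0.04 0" --pt "-1 0 0 -0.04 0" --pt "-1 0 0 -0.02 0" --pt "-1 0 0 0 0" --newtons 55

```text
clock: 5.1
eef_pos: [563.7, 125.7, 181.7]
eef_rot: [3.141, 0.003, 3.02]
wrist_force: [-0.6, -0.3, -2.1]
finger_gap: 17.6
finger_force: 54.9
```

Request:
arm_command --pt "-1 -0.0068 -0.02 0 0" --pt "-1 -0.0068 -0.034 0 0" --pt "-1 -0.0068 -0.04 0 0" --pt "-1 -0.0068 -0.04 0 0" --pt "-1 -0.0068 -0.04 0 0" --pt "-1 -0.0068 -0.04 0 0" --pt "-1 -0.0068 -0.034 0 0" --pt "-1 -0.0068 -0.023 0 0" --pt "-1 0 0 0 0" --pt "-1 0 0 0 0"

```text
clock: 6.35
eef_pos: [584.1, -149.5, 179.5]
eef_rot: [3.141, -0.001, 3.02]
wrist_force: [-0.1, 0.1, -1.7]
finger_gap: 17.2
finger_force: 54.9
```

```bash
python3 - <<'E'
from h import *
go(525.5,-150,182,3.02)
c=eyes.camera('wrist'); P=cloud(c); cv2.imwrite('pics/w3.png',c['img'][60:360,120:520].repeat(2,0).repeat(2,1))
for b in blobs(blue(c['img'])&(P[...,2]>70),60): print('blue',b[0],b[1],np.median(P[b[2]],0),ray(c,*b[1],88))
E
```

```text
t 6.35 pos [ 584.1 -149.5  179.5] [ 3.1413e+00 -7.0000e-04  3.0201e+00] F [-0.1  0.1 -1.7] M [ 0.   -0.01  0.  ] tool delta [58.1 -7.6 -2.4] turn 0.0001
blue [298 158  24  25 473] [309.58985201 170.46300211] [ 526.79704562 -150.41754284   86.12540968] [ 526.69483473 -150.37509907   88.        ]
```

View pics/w3.png

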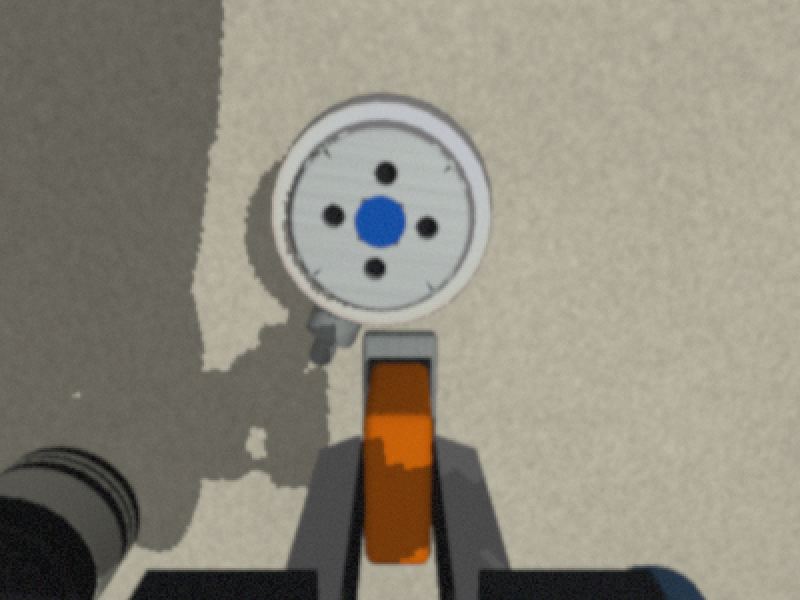

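The crop shows the ring with its blue disc at (380,221) and dark holes at (386,173), (333,215), (427,227) and (375,268). The spanner is held square at column 400.

```bash
python3 - <<'E'
from h import *
c=eyes.camera('wrist')
g=c['img'].max(2); C=ray(c,309.6,170.5,88)
H=[]
for b in blobs(g<70,20):
    q=ray(c,*b[1],88)
    if 12<np.linalg.norm((q-C)[:2])<28 and b[0][4]<200: H.append(q[:2]); print(b[0],b[1].round(1),q.round(1))
H=np.array(H); m=H.mean(0); print('centre',m,'rad',np.linalg.norm(H-m,axis=1).round(1)); a=np.arctan2(*(H-m).T[::-1]); print(a.round(3), 'mean mod 90:',(np.angle(np.exp(4j*a).mean())/4).round(4))
go(*m,150,3.02)
E
```

```text
[308 142  10   9  72] [312.4 146.1] [ 507.4 -145.3   88. ]
[282 163   9   9  66] [286.3 167.1] [ 521.6 -169.3   88. ]
[329 169   9   9  66] [332.9 173.2] [ 531.4 -130.8   88. ]
[303 190   9   8  58] [307.1 193.4] [ 545.8 -154.8   88. ]
centre [ 526.55884521 -150.04252877] rad [19.8 19.9 19.8 19.8]
[ 2.898 -1.822  1.323 -0.241] mean mod 90: -0.2458
t 6.45 pos [ 584.3 -149.1  179.9] [ 3.1415e+00 -2.0000e-04  3.0209e+00] F [ 0.4  0.6 -1.8] M [ 0.01 -0.02 -0.01] tool delta [57.2 -7.9 29.9] turn 0.0009
```

Request:
arm_command --pt "-1 0 0 0 0.125" --pt "-1 0.0139 -0.0038 0 0" --pt "-1 0.0139 -0.0038 0 0" --pt "-1 0.0139 -0.0038 0 0" --pt "-1 0.0139 -0.0038 0 0" --pt "-1 0 0 0.02 0" --pt "-1 0 0 0.02 0" --pt "-1 0 0 0.015 0" --pt "-1 0 0 0.003 0" --pt "-1 0 0 0 0" --pt "-1 0 0 0 0" --pt "-1 0 0 0 0"

```text
clock: 7.95
eef_pos: [526.8, -151.2, 122.4]
eef_rot: [-3.141, 0.001, 2.895]
wrist_force: [0.5, 0.6, -1.8]
finger_gap: 17.4
finger_force: 54.9
```

```bash
python3 - <<'E'
from h import *
go(526.7,-150.4,121,2.8958)
E
```

```text
t 7.95 pos [ 526.8 -151.2  122.4] [-3.1415e+00  8.0000e-04  2.8948e+00] F [ 0.5  0.6 -1.8] M [ 0.03 -0.05 -0.04] tool delta [0.3 0.8 1.4] turn -0.001
```

Request:
arm_command --pt "-1 0.0002 0.0006 0.002 0" --pt "-1 0 0 0.002 0" --pt "-1 0 0 0.002 0" --pt "-1 0 0 0.001 0" --pt "-1 0 0 0.001 0" --pt "-1 0 0 0.0005 0" --pt "-1 0 0 0.0005 0" --pt "-1 0 0 0 0" --pt "-1 0 0 0 0"

```text
clock: 9.07
eef_pos: [526.6, -150.5, 113.0]
eef_rot: [-3.142, 0.0, 2.895]
wrist_force: [0.0, 0.2, -1.6]
finger_gap: 17.8
finger_force: 54.9
```

Request:
arm_command --pt "-1 0 0 0.001 0" --pt "-1 0 0 0.001 0" --pt "-1 0 0 0 0"

```text
clock: 9.45
eef_pos: [526.5, -150.5, 110.8]
eef_rot: [3.142, -0.0, 2.895]
wrist_force: [-0.2, 0.5, -1.3]
finger_gap: 17.5
finger_force: 54.9
```

Already about 4 mm in with no contact force, so I'll continue down.

Request:
arm_command --pt "-1 0 0 0.001 0" --pt "-1 0 0 0.001 0" --pt "-1 0 0 0.001 0" --pt "-1 0 0 0 0" --pt "-1 0 0 0 0"

```text
clock: 10.07
eef_pos: [526.6, -150.5, 108.0]
eef_rot: [3.142, 0.0, 2.895]
wrist_force: [-0.5, -0.4, -1.2]
finger_gap: 17.4
finger_force: 54.9
```

```bash
python3 - <<'E'
from h import *
go(526.6,-150.4,108,2.8958)
c=eyes.camera('wrist'); cv2.imwrite('pics/w4.png',c['img'][180:400,200:440].repeat(2,0).repeat(2,1))
E
```

```text
t 10.07 pos [ 526.6 -150.5  108. ] [3.1416 0.     2.8948] F [-0.5 -0.4 -1.2] M [0.06 0.06 0.05] tool delta [ 0.   0.1 -0. ] turn -0.001
```

View pics/w4.png

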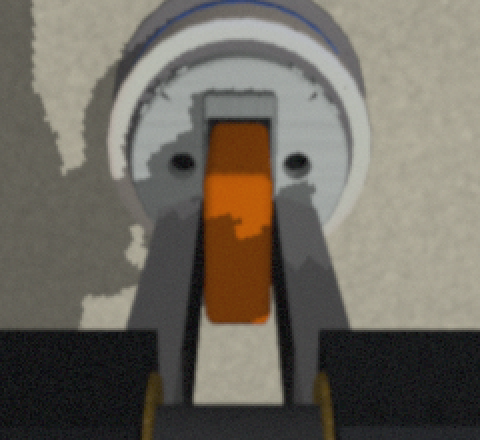

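The bar is centred between the two free side holes at (182,162) and (297,162), so both pins are seated. Now turning clockwise while watching the moment.

Request:
arm_command --pt "-1 0 0 0 0.03" --pt "-1 0 0 0 0.04" --pt "-1 0 0 0 0.04" --pt "-1 0 0 0 0.04" --pt "-1 0 0 0 0.04" --pt "-1 0 0 0 0.04" --pt "-1 0 0 0 0.04" --pt "-1 0 0 0 0.03" --newtons 60

```text
clock: 11.12
eef_pos: [526.5, -150.6, 107.9]
eef_rot: [-3.141, -0.0, 2.593]
wrist_force: [-0.8, -0.2, -1.7]
finger_gap: 17.0
finger_force: 60.0
```

```bash
python3 - <<'E'
from h import *
go(526.6,-150.4,108,2.5958)
E
```

```text
t 11.12 pos [ 526.5 -150.6  107.9] [-3.1414e+00 -1.0000e-04  2.5929e+00] F [-0.8 -0.2 -1.7] M [-0.02  0.31  0.23] tool delta [-0.   0.2 -0.1] turn -0.0029
```

Request:
arm_command --pt "-1 0 0 0 0.04" --pt "-1 0 0 0 0.04" --pt "-1 0 0 0 0.04" --pt "-1 0 0 0 0.04" --pt "-1 0 0 0 0.04" --pt "-1 0 0 0 0.04" --pt "-1 0 0 0 0.04" --pt "-1 0 0 0 0.02"

```text
clock: 12.12
eef_pos: [526.4, -150.5, 107.9]
eef_rot: [-3.141, -0.0, 2.294]
wrist_force: [-0.7, 0.5, -0.5]
finger_gap: 17.4
finger_force: 60.0
```

```bash
python3 - <<'E'
from h import *
go(526.6,-150.4,108,2.5958)
c=eyes.camera('wrist'); cv2.imwrite('pics/w5.png',c['img'][180:400,200:440].repeat(2,0).repeat(2,1))
E
```

```text
t 12.12 pos [ 526.4 -150.5  107.9] [-3.1413e+00 -2.0000e-04  2.2936e+00] F [-0.7  0.5 -0.5] M [0.03 0.42 0.23] tool delta [-0.   0.2 -0.1] turn -0.3022
```

View pics/w5.png

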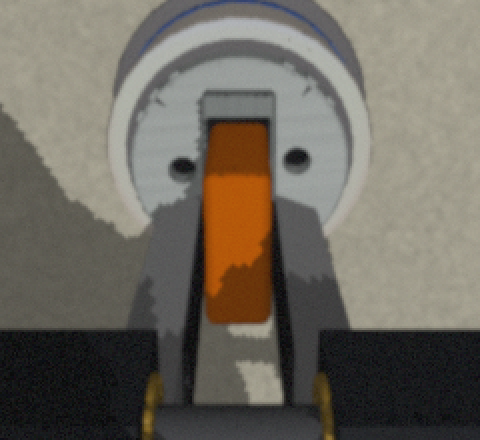

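The ring follows with a slight lag, since the side holes at (182,168) and (297,159) are skewed by the pin play. I'll continue, then use finer steps.

Request:
arm_command --pt "-1 0 0 0 0.04" --pt "-1 0 0 0 0.04" --pt "-1 0 0 0 0.04" --pt "-1 0 0 0 0.04" --pt "-1 0 0 0 0.02" --pt "-1 0 0 0 0.0"

```text
clock: 12.92
eef_pos: [526.5, -150.5, 107.9]
eef_rot: [-3.141, -0.0, 2.115]
wrist_force: [-2.5, 0.3, -0.7]
finger_gap: 17.5
finger_force: 60.0
```

```bash
python3 - <<'E'
from h import *
go(526.6,-150.4,108,2.1158)
E
```

```text
t 12.93 pos [ 526.5 -150.5  107.9] [-3.1414e+00 -2.0000e-04  2.1152e+00] F [-2.5  0.3 -0.7] M [0.08 0.61 0.27] tool delta [ 0.   0.2 -0.1] turn -0.0006
```

Request:
arm_command --pt "-1 0 0 0 0.03" --pt "-1 0 0 0 0.03" --pt "-1 0 0 0 0.0"

```text
clock: 13.3
eef_pos: [526.5, -150.5, 107.9]
eef_rot: [-3.141, -0.0, 2.054]
wrist_force: [-2.5, 1.1, -2.0]
finger_gap: 17.6
finger_force: 60.0
```

```bash
python3 - <<'E'
from h import *
go(526.6,-150.4,108,2.0558)
E
```

```text
t 13.3 pos [ 526.5 -150.5  107.9] [-3.1414e+00 -1.0000e-04  2.0542e+00] F [-2.5  1.1 -2. ] M [0.13 0.69 0.27] tool delta [ 0.1  0.1 -0.1] turn -0.0016
```

Request:
arm_command --pt "-1 0 0 0 0.03" --pt "-1 0 0 0 0.03" --pt "-1 0 0 0 0.0"

```text
clock: 13.68
eef_pos: [526.5, -150.5, 107.9]
eef_rot: [-3.142, -0.0, 1.994]
wrist_force: [-2.8, 0.6, -0.2]
finger_gap: 17.7
finger_force: 60.0
```

```bash
python3 - <<'E'
from h import *
go(526.6,-150.4,108,1.9958)
E
```

```text
t 13.68 pos [ 526.5 -150.5  107.9] [-3.1415e+00 -1.0000e-04  1.9941e+00] F [-2.8  0.6 -0.2] M [0.17 0.73 0.28] tool delta [ 0.1  0.1 -0.1] turn -0.0017
```

Request:
arm_command --pt "-1 0 0 0 0.025" --pt "-1 0 0 0 0.025" --pt "-1 0 0 0 0.0"

```text
clock: 14.05
eef_pos: [526.5, -150.5, 107.9]
eef_rot: [-3.142, -0.0, 1.944]
wrist_force: [-2.6, 1.4, -0.9]
finger_gap: 17.6
finger_force: 60.0
```

```bash
python3 - <<'E'
from h import *
go(526.6,-150.4,108,1.9458)
E
```

```text
t 14.05 pos [ 526.5 -150.5  107.9] [-3.1415e+00 -1.0000e-04  1.9443e+00] F [-2.6  1.4 -0.9] M [0.23 0.81 0.21] tool delta [ 0.1  0.1 -0.1] turn -0.0015
```

Request:
arm_command --pt "-1 0 0 0 0.02" --pt "-1 0 0 0 0.02" --pt "-1 0 0 0 0.0"

```text
clock: 14.42
eef_pos: [526.5, -150.5, 107.9]
eef_rot: [-3.142, -0.0, 1.904]
wrist_force: [-3.2, 0.9, -0.9]
finger_gap: 17.3
finger_force: 60.0
```

```bash
python3 - <<'E'
from h import *
go(526.6,-150.4,108,1.9058)
E
```

```text
t 14.43 pos [ 526.5 -150.5  107.9] [-3.1415e+00 -1.0000e-04  1.9043e+00] F [-3.2  0.9 -0.9] M [0.29 0.81 0.26] tool delta [ 0.1  0.1 -0.1] turn -0.0015
```

Request:
arm_command --pt "-1 0 0 0 0.02" --pt "-1 0 0 0 0.02" --pt "-1 0 0 0 0.0"

```text
clock: 14.8
eef_pos: [526.6, -150.5, 108.0]
eef_rot: [-3.142, -0.0, 1.864]
wrist_force: [-3.8, 2.3, -0.8]
finger_gap: 17.2
finger_force: 60.0
```

```bash
python3 - <<'E'
from h import *
go(526.6,-150.4,108,1.8658)
E
```

```text
t 14.8 pos [ 526.6 -150.5  108. ] [-3.1416 -0.      1.8644] F [-3.8  2.3 -0.8] M [0.27 0.85 0.28] tool delta [ 0.1  0.1 -0. ] turn -0.0014
```

Request:
arm_command --pt "-1 0 0 0 0.02" --pt "-1 0 0 0 0.02" --pt "-1 0 0 0 0.0"

```text
clock: 15.18
eef_pos: [526.5, -150.5, 107.9]
eef_rot: [-3.142, -0.0, 1.824]
wrist_force: [-3.3, 2.0, -0.6]
finger_gap: 17.5
finger_force: 60.0
```

```bash
python3 - <<'E'
from h import *
go(526.6,-150.4,108,1.8258)
E
```

```text
t 15.18 pos [ 526.5 -150.5  107.9] [-3.1415e+00 -1.0000e-04  1.8243e+00] F [-3.3  2.  -0.6] M [0.36 0.88 0.22] tool delta [ 0.1  0.1 -0.1] turn -0.0015
```

```bash
python3 - <<'E'
from h import *
c=eyes.camera('wrist'); cv2.imwrite('pics/w6.png',c['img'][180:400,200:440].repeat(2,0).repeat(2,1))
g=c['img'].max(2)
Q=[]
for b in blobs(g<75,20):
    q=ray(c,*b[1],88); r=np.linalg.norm(q[:2]-[526.6,-150.4])
    if r<35: print(b[0],b[1].round(1),q.round(1),round(r,1)); 
    if 15<r<25 and b[0][4]<300: Q.append(q)
if len(Q)==2: d=Q[1]-Q[0]; print('hole line',np.arctan2(d[1],d[0]), 'perp',np.arctan2(d[1],d[0])-np.pi/2)
E
```

```text
[303 239  33  16 139] [319.7 241.9] [ 523.5 -135.8   88. ] 14.9
[342 254  12   9  82] [347.2 258.2] [ 544.9 -142.4   88. ] 20.0
[285 259  12   9  85] [290.3 262.9] [ 507.6 -155.6   88. ] 19.7
hole line -2.80222015270691 perp -4.373016479501807
```

View pics/w6.png

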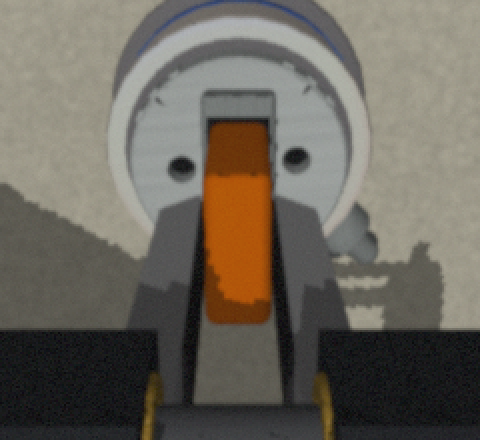

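The holes are at (182,168) and (296,159), so the ring has turned about 0.986 rad. I'll take small steps until the torque rises.

Request:
arm_command --pt "-1 0 0 0 0.015" --pt "-1 0 0 0 0.015" --pt "-1 0 0 0 0.0"

```text
clock: 15.6
eef_pos: [526.6, -150.5, 107.9]
eef_rot: [-3.142, -0.0, 1.794]
wrist_force: [-3.8, 1.8, -0.8]
finger_gap: 17.3
finger_force: 60.0
```

```bash
python3 - <<'E'
from h import *
go(526.6,-150.4,108,1.7958)
E
```

```text
t 15.6 pos [ 526.6 -150.5  107.9] [-3.1416 -0.      1.7945] F [-3.8  1.8 -0.8] M [0.43 0.94 0.26] tool delta [ 0.1  0.1 -0.1] turn -0.0013
```

Request:
arm_command --pt "-1 0 0 0 0.015" --pt "-1 0 0 0 0.015" --pt "-1 0 0 0 0.0"

```text
clock: 15.98
eef_pos: [526.6, -150.5, 107.9]
eef_rot: [-3.142, -0.0, 1.765]
wrist_force: [-3.0, 1.2, 0.4]
finger_gap: 17.6
finger_force: 60.1
```

```bash
python3 - <<'E'
from h import *
go(526.6,-150.4,108,1.7658)
E
```

```text
t 15.97 pos [ 526.6 -150.5  107.9] [-3.1416 -0.      1.7646] F [-3.   1.2  0.4] M [0.41 0.91 0.4 ] tool delta [ 0.1  0.1 -0.1] turn -0.0012
```

Torque is rising at the stop (0.40 N m). One more small nudge, then hold.

Request:
arm_command --pt "-1 0 0 0 0.015" --pt "-1 0 0 0 0.01" --pt "-1 0 0 0 0.0" --pt "-1 0 0 0 0.0" --pt "-1 0 0 0 0.0"

```text
clock: 16.6
eef_pos: [526.6, -150.5, 107.9]
eef_rot: [-3.142, -0.0, 1.74]
wrist_force: [-3.6, 3.1, -1.0]
finger_gap: 17.5
finger_force: 60.2
```

```bash
python3 - <<'E'
from h import *
go(526.6,-150.4,108,1.7658)
c=eyes.camera('wrist')
g=c['img'].max(2); Q=[]
for b in blobs(g<75,20):
    q=ray(c,*b[1],88); r=np.linalg.norm(q[:2]-[526.6,-150.4])
    if 17<r<23 and b[0][4]<300: Q.append(q)
d=Q[1]-Q[0]; print(len(Q),'turned',2.896-(np.arctan2(d[1],d[0])-np.pi/2+2*np.pi))
E
```

```text
t 16.6 pos [ 526.6 -150.5  107.9] [-3.1416 -0.      1.7399] F [-3.6  3.1 -1. ] M [0.47 0.94 0.47] tool delta [ 0.1  0.1 -0.1] turn -0.0259
2 turned 1.0525501133667836
```

Request:
arm_command --pt "-1 0 0 0 0.01" --pt "-1 0 0 0 0.01" --pt "-1 0 0 0 0.0" --pt "-1 0 0 0 0.0" --pt "-1 0 0 0 0.0"

```text
clock: 17.27
eef_pos: [526.6, -150.5, 108.0]
eef_rot: [3.142, -0.0, 1.72]
wrist_force: [-3.5, 2.8, -0.2]
finger_gap: 17.6
finger_force: 60.3
```

```bash
python3 - <<'E'
from h import *
go(526.6,-150.4,108,1.7658)
E
```

```text
t 17.27 pos [ 526.6 -150.5  108. ] [ 3.1415 -0.      1.7198] F [-3.5  2.8 -0.2] M [0.47 0.93 0.59] tool delta [ 0.1  0.  -0. ] turn -0.046
```

Request:
arm_command --pt "-1 0 0 0 -0.02" --pt "-1 0 0 0 -0.03" --pt "-1 0 0 0 -0.03" --pt "-1 0 0 0 -0.03" --pt "-1 0 0 0 -0.02" --pt "-1 0 0 0 0.0"

```text
clock: 18.02
eef_pos: [526.6, -150.6, 107.9]
eef_rot: [3.142, 0.0, 1.85]
wrist_force: [-1.9, 2.2, -1.1]
finger_gap: 16.9
finger_force: 59.9
```

```bash
python3 - <<'E'
from h import *
go(526.6,-150.4,108,1.7658)
c=eyes.camera('wrist')
g=c['img'].max(2); Q=[]
for b in blobs(g<75,20):
    q=ray(c,*b[1],88); r=np.linalg.norm(q[:2]-[526.6,-150.4])
    if 17<r<23 and b[0][4]<300: Q.append(q)
if len(Q)==2: d=Q[1]-Q[0]; print(len(Q),'turned',2.896-(np.arctan2(d[1],d[0])-np.pi/2+2*np.pi))
E
```

```text
t 18.02 pos [ 526.6 -150.6  107.9] [3.1416e+00 1.0000e-04 1.8499e+00] F [-1.9  2.2 -1.1] M [0.36 0.78 0.04] tool delta [ 0.2  0.1 -0.1] turn 0.0841
2 turned 0.9842403536761433
```

Request:
arm_command --pt "-1 0 0 0 -0.025" --pt "-1 0 0 0 -0.02" --pt "-1 0 0 -0.002 0" --pt "-1 0 0 -0.003 0" --pt "-1 0 0 -0.005 0" --pt "-1 0 0 -0.01 0" --pt "-1 0 0 -0.02 0" --pt "-1 0 0 -0.03 0" --pt "-1 0 0 0 0"

```text
clock: 19.2
eef_pos: [527.6, -150.9, 180.4]
eef_rot: [3.138, 0.003, 1.895]
wrist_force: [0.8, -0.1, -2.5]
finger_gap: 17.2
finger_force: 59.9
```

```bash
python3 - <<'E'
from h import *
go(564.6,122,180,3.04)
s=manip.read_state(); print(s['joints'][[0,5]])
E
```

```text
t 19.2 pos [ 527.6 -150.9  180.4] [3.1380e+00 2.9000e-03 1.8947e+00] F [ 0.8 -0.1 -2.5] M [-0.01  0.   -0.02] tool delta [2.470e+02 1.219e+02 1.000e-01] turn -1.1453
[-0.34532736 -0.6692677 ]
```

Request:
arm_command --pt "-1 0 0 0 -0.165" --pt "-1 0 0 0 -0.165" --pt "-1 0 0 0 -0.165" --pt "-1 0 0 0 -0.165" --pt "-1 0 0 0 -0.165" --pt "-1 0 0 0 -0.165" --pt "-1 0 0 0 -0.165" --pt "-1 -0.019 0.002 0 0" --pt "-1 -0.019 0.002 0 0" --pt "-1 -0.019 0.002 0 0" --pt "-1 0 0 0 0" --pt "-1 0 0 0 0"

```text
clock: 20.7
eef_pos: [583.2, -149.7, 177.3]
eef_rot: [3.141, -0.001, 3.05]
wrist_force: [-0.3, -0.6, -1.8]
finger_gap: 17.4
finger_force: 59.9
```

```bash
python3 - <<'E'
from h import *
go(625,122,180,3.05)
c=eyes.camera('wrist'); s=manip.read_state(); T=rot(s['eef_rot']); g=c['img'].max(2); H=[]
for b in blobs(g<70,20):
    q=ray(c,*b[1],88)
    if 12<np.linalg.norm(q[:2]-[526.6,-150.2])<28 and b[0][4]<200: H.append(q[:2])
H=np.array(H); m=H.mean(0); a=np.arctan2(*(H-m).T[::-1]); print(len(H),m,a.round(3),'turned (mod pi/2)',-0.2458-(np.angle(np.exp(4j*a).mean())/4))
p=s['eef_pos']; im=c['img']
o=orange(im)
for b in blobs(o,500): print(b[0])
print(im[222:246:2,320].max(1), im[334:346,320].tolist())
E
```

```text
t 20.7 pos [ 583.2 -149.7  177.3] [ 3.1414e+00 -1.1000e-03  3.0498e+00] F [-0.3 -0.6 -1.8] M [-0.03  0.02  0.01] tool delta [-16.7 274.4  -2.7] turn -0.0002
4 [ 526.52825851 -150.17398241] [-2.793  1.923 -1.219  0.348] turned (mod pi/2) -0.5960728365556522
[ 302  242   35  100 3112]
[186 141  92 111 130 135 133 132  97  41  85 108] [[10, 60, 117], [10, 59, 117], [16, 61, 122], [10, 64, 128], [10, 81, 166], [10, 93, 190], [10, 89, 183], [53, 98, 168], [116, 137, 167], [145, 164, 173], [155, 172, 176], [157, 174, 179]]
```

The ring stayed put, having turned 0.975 rad from its start, and the spanner has not slipped in the grip. Back to the holder for a close look.

Request:
arm_command --pt "-1 -0.002 0.02 0 0" --pt "-1 -0.002 0.034 0 0" --pt "-1 -0.002 0.04 0 0" --pt "-1 -0.002 0.04 0 0" --pt "-1 -0.002 0.04 0 0" --pt "-1 -0.002 0.04 0 0" --pt "-1 -0.002 0.034 0 0" --pt "-1 -0.003 0.026 0 0" --pt "-1 0 0 0 0" --pt "-1 0 0 0 0"

```text
clock: 22.0
eef_pos: [625.6, 121.4, 178.0]
eef_rot: [-3.141, -0.0, 3.05]
wrist_force: [-0.2, -0.0, -1.8]
finger_gap: 17.5
finger_force: 59.9
```

```bash
python3 - <<'E'
from h import *
c=eyes.camera('wrist'); cv2.imwrite('pics/w7.png',c['img'][60:360,120:520].repeat(2,0).repeat(2,1))
P=cloud(c); g=c['img'].max(2)
for b in blobs((g<75)&(P[...,2]>24)&(P[...,2]<36),300):
    print(b[0],rect(c,b[2],30))
for b in blobs((P[...,2]<24)&(P[...,2]>4),60): print('slot?',b[0],rect(c,b[2],30),np.median(P[b[2]][:,2]))
go(564.6,122,180,3.05)
E
```

```text
[ 45  97  47 101 682] (array([ 532.4, -116. ]), array([39.3, 95.8]), -0.195)
[ 291  113   52   93 3855] (array([564. , 125.2]), array([49.8, 89.5]), -0.08)
[538 175  36  86 566] (array([649.6, 364.2]), array([99.3, 25.5]), 0.285)
slot? [  21   88   90  115 2400] (array([ 528.4, -113.6]), array([ 72.5, 108.3]), -0.05) 9.240593555735984
slot? [ 520  119  120  148 3290] (array([619.4, 376.6]), array([ 95. , 151.5]), -0.226) 13.420634006682434
slot? [310 132  15  56 768] (array([563.6, 125.2]), array([13.6, 53.5]), -0.068) 11.156534641656151
slot? [200 336  44   8 245] (array([755.1,  -4.3]), array([50. ,  9.2]), 1.479) 10.804603639710365
t 22.05 pos [625.7 121.  178.1] [-3.1415e+00  1.0000e-04  3.0493e+00] F [ 0.2  0.5 -2.1] M [-0.04 -0.06  0.01] tool delta [60.9 -4.6 -1.9] turn -0.0007
```

View pics/w7.png

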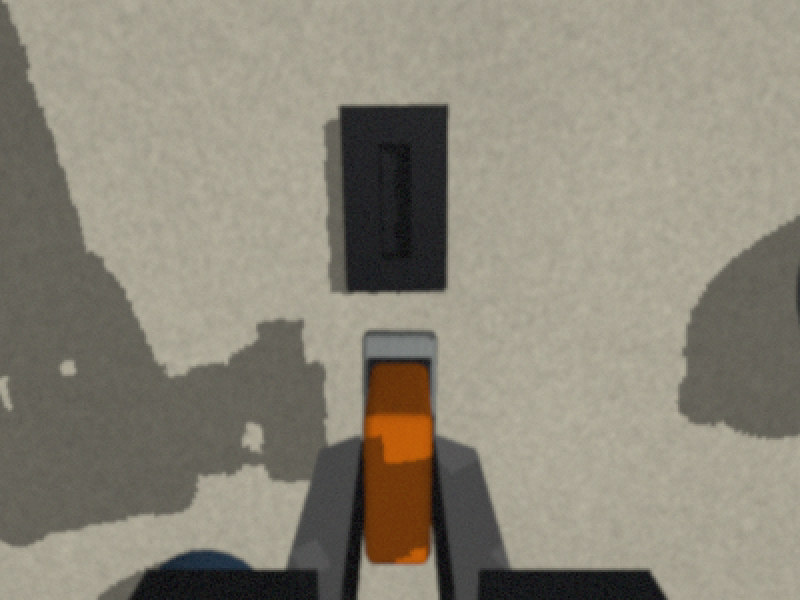

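The crop shows the empty slot at (395,202) in the holder, 54 by 14 mm. The slot centre is at about (564,125) with yaw -0.075.

Request:
arm_command --pt "-1 0 0 0 -0.016" --pt "-1 0.0155 -0.0003 0 0" --pt "-1 0.0155 -0.0003 0 0" --pt "-1 0.0155 -0.0003 0 0" --pt "-1 0.0153 -0.0002 0 0" --pt "-1 0 0 0.025 0" --pt "-1 0 0 0.03 0" --pt "-1 0 0 0.03 0" --pt "-1 0 0 0.02 0" --pt "-1 0 0 0.01 0" --pt "-1 0 0 0 0" --pt "-1 0 0 0 0"

```text
clock: 23.55
eef_pos: [564.7, 125.1, 63.9]
eef_rot: [3.141, 0.001, 3.066]
wrist_force: [0.0, -0.1, -1.5]
finger_gap: 17.6
finger_force: 59.9
```

```bash
python3 - <<'E'
from h import *
go(564,124.8,45,3.066)
E
```

```text
t 23.55 pos [564.7 125.1  63.9] [3.1413e+00 1.5000e-03 3.0658e+00] F [ 0.  -0.1 -1.5] M [-0.01  0.01 -0.01] tool delta [ 0.8 -0.3 18.9] turn -0.0002
```

Request:
arm_command --pt "-1 0.0007 -0.0003 0.003 0" --pt "-1 0 0 0.003 0" --pt "-1 0 0 0.003 0" --pt "-1 0 0 0.003 0" --pt "-1 0 0 0.003 0" --pt "-1 0 0 0.001 0" --pt "-1 0 0 0.001 0" --pt "-1 0 0 0 0" --pt "-1 0 0 0 0"

```text
clock: 24.68
eef_pos: [563.6, 124.8, 46.0]
eef_rot: [3.142, 0.0, 3.066]
wrist_force: [0.5, -0.6, -2.4]
finger_gap: 17.2
finger_force: 59.9
```

Request:
arm_command --pt "-1 0 0 0.0007 0" --pt "-1 0 0 0 0" --pt "-0.3 0 0 0 0" --pt "-0.3 0 0 0 0" --pt "-0.3 0 0 0 0" --pt "-0.3 0 0 0 0" --pt "-0.3 0 0 -0.01 0" --pt "-0.3 0 0 -0.03 0" --pt "-0.3 0 0 -0.04 0" --pt "-0.3 0 0 -0.04 0" --pt "-0.3 0 0 -0.02 0" --pt "-0.3 0 0 0 0" --pt "-0.3 0 0 0 0"

```text
clock: 26.3
eef_pos: [563.1, 124.8, 184.3]
eef_rot: [-3.141, -0.001, 3.066]
wrist_force: [-0.1, 0.5, -0.3]
finger_gap: 33.0
finger_force: 0.0
```

```bash
python3 - <<'E'
from h import *
s=manip.read_state(); print(s['clock'],s['eef_pos'],s['finger_gap'])
c=eyes.camera('wrist'); P=cloud(c); o=orange(c['img'])
for b in blobs(o,200): print(b[0],rect(c,b[2]&(np.abs(P[...,2]-90)<5),90),np.median(P[b[2]][:,2]))
cv2.imwrite('pics/w8.png',c['img'])
E
```

```text
26.3 [563.10119133 124.76202117 184.31823512] 32.97443773720841
[ 310  204   20   55 1008] (array([562.9, 125.3]), array([17.3, 42.7]), -0.076) 88.79362573864779
```

View pics/w8.png

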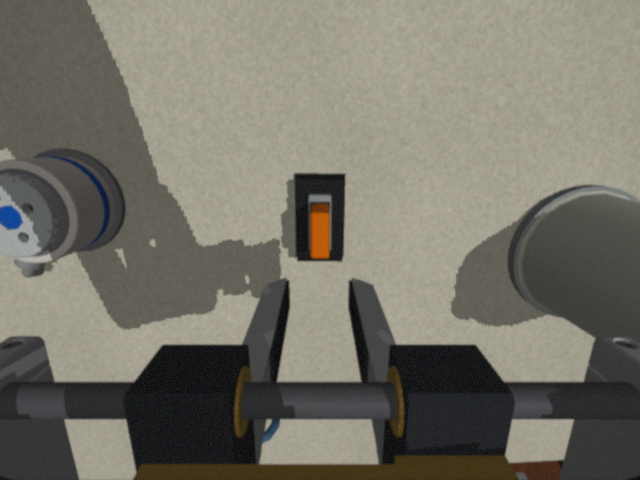

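The spanner stands upright and centred in the slot at (320,230). Its top is at about 90 mm, and the gripper is clear of it. Handing in.

```bash
python3 -c "
from h import *
print(ticket.sign_off())"
```

```text
the job is handed in; nothing more can be done
None
```

The job is handed in, though sign-off gave no verdict: I turned the ring until its stop was felt (about 0.6 N m, roughly 0.98 rad from its start), and the spanner stands upright in its holder slot with the gripper clear.

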